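Turn in the pan handle and pour the walnuts

TASK

The milk pan's handle sticks out over the hob's front edge: first swing it inward, without lifting the pan off its ring, until the whole handle lies over the middle of the hob and clear of the lidded pot beside it. Then take the cup of walnuts, tip all of them out of it into the pan, and stand the empty cup upright on the worktop again; leave everything else where it is.

Things in the scene. Friction and masses are not known exactly. Their poses are not given: they have to be found in the camera images.
- hob: Fixed table-top hob, a low black-topped steel slab 320 (x) x 540 (y) x 45 mm high, two round cooking zones at y = -135 and +135 mm on its own axes, knobs on its front face (its -x side, towards the robot). Origin at the centre of its underside, on the worktop; x points from front to back, y along its length.
- pan: Loose open milk pan of plain metal with one straight black handle, about 0.6 kg, flat on one of the hob's two zones (either one). Outer diameter 150, height 70, wall 3, floor 5 mm thick. Origin at the centre of its underside; z up; the handle points along its -x. It slides and turns on the flat hob when its handle is pushed.
- handle_grip (a point): Centre of the black part of the pan's handle where it is best taken: 135 mm from the pan's axis, 55 mm above the pan's underside. The handle is a straight level bar 20 mm wide and 16 mm thick there (black from 110 to 200 mm from the axis; a metal neck 16 wide, 10 thick nearer the pan).
- handle_end (a point): Centre of the outer end of the pan's handle, 200 mm from the pan's axis, 55 mm above its underside. At the start it sticks out over the hob's front edge.
- pan_rim (a point): Centre of the pan's open mouth, 70 mm above the pan's underside (115 mm above the worktop). Inner diameter 144 mm.
- pot: Lidded metal pot on the hob's other zone, about 1.6 kg; diameter 140 (lid 146), 115 mm high to the lid's top, black lid knob to 132 mm, two black loop handles at its own +x and -x, out to 94 mm from the axis, 82 mm above its underside. Origin at the centre of its underside. Leave it alone.
- cup: Plain steel cup, loose, about 0.13 kg, standing on the worktop with six walnuts in it. Height 95 mm, round, outer diameter 57 mm at the foot widening evenly to 66 mm at the rim, wall 2.2 mm, floor 4 mm. Origin at the centre of its underside, z up out of the mouth. Between the spare cup (on its own -x side) and the tin (on its own +x side); its own +y and -y sides are free.
- cup_rim (a point): Centre of the cup's open mouth, 95 mm above its underside.
- spare_cup: Empty steel cup of the same shape and size, loose, 86 to 100 mm from the full one between centres, on the side nearer the robot. Origin at the centre of its underside. Leave it alone.
- tin: Closed round tin with a paper band, loose, diameter 68, height 60 mm, 86 to 100 mm from the full cup between centres, on the side away from the robot. Origin at the centre of its underside. Leave it alone.
- spatula: Kitchen spatula with a wooden handle, loose, lying in front of the hob on the robot's right: 280 mm long along its own x, blade (65 mm wide) at +x, 20 mm high. Origin at its middle, at the underside. Leave it alone.
- nut0_center (a point): Centre of walnut 1 of six, a hard, smooth round nut of 23 mm diameter and 10 g; all six start in the cup.
- nut1_center (a point): Centre of walnut 2 of six, a hard, smooth round nut of 23 mm diameter and 10 g; all six start in the cup.
- nut2_center (a point): Centre of walnut 3 of six, a hard, smooth round nut of 23 mm diameter and 10 g; all six start in the cup.
- nut3_center (a point): Centre of walnut 4 of six, a hard, smooth round nut of 23 mm diameter and 10 g; all six start in the cup.
- nut4_center (a point): Centre of walnut 5 of six, a hard, smooth round nut of 23 mm diameter and 10 g; all six start in the cup.
- nut5_center (a point): Centre of walnut 6 of six, a hard, smooth round nut of 23 mm diameter and 10 g; all six start in the cup.
Mind the look-alikes: they are no part of the job. Leave any blue or purple look-alike of the cup alone.

How it is judged:
On the way, in this order (a step that is already met when the one before it is completed fails the run):
1. the pan's handle is turned in over the hob, clear of the pot, the pan still flat on its ring (x of handle_end in the frame of hob between -0.158 and 0.158 m and y of handle_end in the frame of hob between -0.1 and 0.1 m and contact force between pan and pot below 0.1 N and distance of pan from where it was at the start of the episode below 0.035 m and angle between pan's own z axis and vertical below 0.08 rad), for 0.2 s.
2. walnuts fall into the pan from the cup, held tipped over the pan (angle between cup's own z axis and vertical above 0.9 rad and height (world z) of cup_rim above 0.1 m and horizontal distance between cup_rim and pan_rim below 0.13 m and ((horizontal distance between nut0_center and pan_rim below 0.075 m and z of nut0_center in the frame of pan between 0.005 and 0.07 m) or (horizontal distance between nut1_center and pan_rim below 0.075 m and z of nut1_center in the frame of pan between 0.005 and 0.07 m) or (horizontal distance between nut2_center and pan_rim below 0.075 m and z of nut2_center in the frame of pan between 0.005 and 0.07 m) or (horizontal distance between nut3_center and pan_rim below 0.075 m and z of nut3_center in the frame of pan between 0.005 and 0.07 m) or (horizontal distance between nut4_center and pan_rim below 0.075 m and z of nut4_center in the frame of pan between 0.005 and 0.07 m) or (horizontal distance between nut5_center and pan_rim below 0.075 m and z of nut5_center in the frame of pan between 0.005 and 0.07 m))), for 0.04 s.
At the end, for the whole second after the job is handed in: All six walnuts in the pan below its rim; pan flat, within 35 mm of its start, not touching the pot, its handle's end over the hob (2 mm inside front and back edges, within 100 mm of mid-length); cup upright (0.1 rad) on the worktop; cup and pan at rest (all of step 1 and horizontal distance between each of nut0_center, nut1_center, nut2_center, nut3_center, nut4_center, nut5_center and pan_rim below 0.075 m and z of nut0_center in the frame of pan between 0.005 and 0.07 m and z of nut1_center in the frame of pan between 0.005 and 0.07 m and z of nut2_center in the frame of pan between 0.005 and 0.07 m and z of nut3_center in the frame of pan between 0.005 and 0.07 m and z of nut4_center in the frame of pan between 0.005 and 0.07 m and z of nut5_center in the frame of pan between 0.005 and 0.07 m and height (world z) of cup below 0.012 m and angle between cup's own z axis and vertical below 0.1 rad and linear speed of each of cup, pan below 0.03 m/s).
It fails at once if the pan is lifted more than 20 mm off the hob or tipped (z of pan in the frame of hob above 0.065 m or angle between pan's own z axis and vertical above 0.3 rad).
It fails at once if the pot is shoved or knocked over (moved over 20 mm or tilted) (distance of pot from where it was at the start of the episode above 0.02 m or angle between pot's own z axis and vertical above 0.3 rad).
It fails at once if the spare cup is shoved or knocked over (moved over 30 mm or tilted) (distance of spare_cup from where it was at the start of the episode above 0.03 m or angle between spare_cup's own z axis and vertical above 0.3 rad).
It fails at once if the tin is shoved or knocked over (moved over 30 mm or tilted) (distance of tin from where it was at the start of the episode above 0.03 m or angle between tin's own z axis and vertical above 0.3 rad).
It fails at once if the spatula is moved over 30 mm (distance of spatula from where it was at the start of the episode above 0.03 m).
It also fails if it takes over 72 s, if anything falls off the work surface, if the arm or the gripper's body presses on something with over 40 N, if the wrist force passes 120 N, or if a joint passes its speed limit or range.

ROBOT

A 6-joint arm with a two-finger parallel gripper is mounted at the origin on the work surface. World frame = base frame: x ahead of the robot, y to its left, z up, the work surface at z = 0. Lengths are in m, angles in rad, forces in N, time in s.
With the tool pointing down it reaches from about 0.35 to 0.775 m from the base axis. Payload 7.3 kg.
Tool frame: the origin (TCP) lies at the very end of the fingers, on their centre line; the grasp point (between the pads) lies grip_point_offset behind it (grip_point_offset is the distance from the TCP to the grasp point, in m); z points along the fingers, y is the direction in which the jaws open and shut (so a half turn about z gives the same grasp; the last joint's range is limited). The gripper opens to 92 mm and grips with 3 to 60 N. Pads are 19 mm wide; open, the fingers measure 130 mm over their backs; the gripper's body (75 mm by 190 mm) begins 47 mm behind the grasp point.
Start: joints at [1.094, 0.342, 1.524, -0, 1.275, -0.146], TCP at [0.171, 0.497, 0.227] pointing down, gripper open.
Joint ranges: [-2.53, 2.53], [-0.77, 2.02], [0.04, 2.7], [-1, 4.14], [0.28, 2.66], [-3.11, 3.11]. Speed limits (rad/s): [2.57, 2.57, 3.14, 3.14, 3.14, 3.14].

INTERFACE

Orientations are given as [roll, pitch, yaw] about the fixed x, y, z axes, in that order (R = Rz(yaw) Ry(pitch) Rx(roll)).
In Python, from cell import * gives the robot as it stands.
- The arm moves only by the shell command python3 -m inch 'ROWS' [OPENING] [FORCE]. ROWS is JSON, a list that holds one entry, the list of rows, each a list of 4 numbers: the shift along the tool's x, y, z in mm, then the turn about the tool's z in rad. In form: [[[x, y, z, roll], ...]]. A call has 1 to 10 rows; each row shifts and turns the commanded pose from where the row before left it, along the tool's axes as they then stand; what a row does not reach is not made up. A row lasts 1/8 s, in which the tool goes at most 62.5 mm and 10.7 degrees, less where a joint would pass 70% of its speed; a pose out of reach is approached as far as the arm can. A call with a gripper value outside its range is refused whole. OPENING is the closure, from -1 (fully open) to 1 (shut), set as the call begins (- or left out, the last holds). The fingers move at their own pace and stop on an object; FORCE is the grip in N (left out, the last holds). Time passes only in rows, so rows that do not move let the fingers close. It gives the time, the measured TCP pose, the force and the opening at its end, in the units of the state.
- observe(): the state, without advancing time (a new reading comes with each control period).
- read_camera(name): name is "scene" or "side" or "wrist"; returns a dict with "img" (384x512x3 uint8, blue, green, red), "fx", "fy", "cx", "cy" (pixels), "eye" and "rotation" of the camera in the world; the wrist camera has in their place "T_tool_cam" (4x4, takes a point from camera to tool coordinates, whose origin is the TCP and whose axes are the flange's). Camera axes: x right, y down, z forward; pixel columns grow to the right and rows downward; lengths in m; the calibration is good to about 2 mm. A picture is of the moment at which its call begins: read the wrist's pose just before it. There is no depth.
- hand_in(): hands the job in, once; it reports no verdict.
Trained networks look in the newest picture that a camera, given by its name, has taken for a name from the list of things; names that differ only in an ending like _2 or _b are one class to them, and where a whole thing is asked for, a point or a joint stands for the part that bears it (a point fixed in the world has none). Each returns a list of dicts, best first, with "conf" (0 to 1); they miss things now and then, are a little off and sometimes report something else, mostly with a low value. They report only what shows in the picture. A call takes as long as a camera call. They do not tell look-alikes from the thing itself.
- boxes_of(camera, label): "at" ([row, column] in pixels, amid what is visible of it).
- place_of(camera, label): "at" ([row, column] in pixels: a listed point, or the origin of a listed thing).
The state is a dict: "time": time; "qpos": joint angles; "qvel": joint speeds; "joint_efforts": joint torques, N m; "tool_pos": TCP position; "tool_rot": TCP orientation; "contact_force": force on the tool from outside, world axes, zero at the start; "torque": the same for the moment, N m; "opening": finger opening in m.
Only numpy, scipy, OpenCV 4.12 (cv2) and the standard library are available. Lean on these libraries where they do the work, as an engineer would, in place of code of your own. Each camera call takes 0.05 s, during which the arm holds its last target. There are 200 camera calls.

## Working session

There is one attempt and no reset: what is moved stays moved. The work goes in short steps, Python scripts to look and compute and a shell command to move; the robot and the scene stay as the last step left them, time stands still between calls to the robot, and variables do not carry over. Pictures are saved under pics/ and viewed, about 8 in all and at most 12, crops included, and the job is handed in when it is done.

```bash
ls; mkdir -p pics
cat > h.py <<'E'
from cell import *
import numpy as np, cv2
from scipy.spatial.transform import Rotation as Ro
def cam(n):
    s=observe(); c=read_camera(n)
    if n=="wrist":
        T=np.eye(4); T[:3,:3]=Ro.from_euler('xyz',s['tool_rot']).as_matrix(); T[:3,3]=s['tool_pos']
        M=T@np.array(c['T_tool_cam']); c['eye']=M[:3,3]; c['rotation']=M[:3,:3]
    return c
def ray(c,at):
    d=np.array([(at[1]-c['cx'])/c['fx'],(at[0]-c['cy'])/c['fy'],1]); return np.array(c['eye']),np.array(c['rotation'])@d
def onz(c,at,z):
    e,d=ray(c,at); return e+d*(z-e[2])/d[2]
def proj(c,p):
    q=np.array(c['rotation']).T@(np.array(p)-c['eye']); return (c['fy']*q[1]/q[2]+c['cy'],c['fx']*q[0]/q[2]+c['cx'])
E
python3 - <<'E'
from h import *
np.set_printoptions(precision=3,suppress=True)
s=observe(); print(s['tool_pos'],s['tool_rot'],s['opening'])
try: print(grip_point_offset)
except Exception as e: print(e)
Z=dict(hob=0,pan=.045,handle_grip=.1,handle_end=.1,pan_rim=.115,pot=.045,cup=0,cup_rim=.095,spare_cup=0,tin=0,spatula=0)
for n in("scene","side"):
    c=cam(n); cv2.imwrite(f"pics/{n}0.png",c['img']); print(n,c['eye'])
    for k,z in Z.items():
        for f in place_of(n,k)[:4]: print(k,round(f['conf'],2),np.round(f['at']),onz(c,f['at'],z)[:2])
E
```

```text
pics
[0.17  0.496 0.226] [-3.14  -0.     2.811] 0.09134310626935666
0.0188
scene [1.25  0.701 1.212]Traceback (most recent call last):
  File "<stdin>", line 10, in <module>
  File "h.py", line 13, in onz
    e,d=ray(c,at); return e+d*(z-e[2])/d[2]
                                       ~^^^
IndexError: invalid index to scalar variable.
```

View pics/scene0.png

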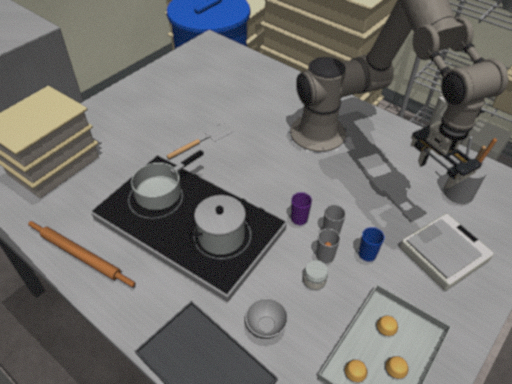

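The scene picture shows the pan at (186,157) with its handle to (157,195), the pot at (225,220), the walnut cup at (245,328), the spare cup at (218,333) and the tin at (275,316). The look-alikes are purple at (208,300) and blue at (244,371).

```bash
python3 - <<'E'
s=open('h.py').read()
s=s.replace("    return c\n","    R=np.array(c['rotation'],float)\n    c['rotation']=R if R.shape==(3,3) else Ro.from_euler('xyz',R).as_matrix()\n    return c\n",1)
open('h.py','w').write(s)
E
python3 - <<'E'
from h import *
np.set_printoptions(precision=3,suppress=True)
Z=dict(hob=0,pan=.045,handle_grip=.1,handle_end=.1,pan_rim=.115,pot=.045,cup=0,cup_rim=.095,spare_cup=0,tin=0,spatula=0)
for n in("scene","side"):
    c=cam(n); cv2.imwrite(f"pics/{n}1.png",c['img']); print(n,c['eye'],c['rotation'][:,2])
    for k,z in Z.items():
        for f in place_of(n,k)[:4]: print(k,round(f['conf'],2),np.round(f['at']),onz(c,f['at'],z)[:2])
c=cam("scene");cv2.imwrite("pics/crop.png",cv2.resize(c['img'][190:300,270:400],None,fx=5,fy=5,interpolation=cv2.INTER_CUBIC))
E
```

```text
scene [1.25  0.701 1.212] [-0.516 -0.418 -0.748]
hob 0.9 [224. 189.] [ 0.641 -0.06 ]
pan 0.96 [194. 156.] [ 0.642 -0.202]
handle_grip 0.63 [161. 189.] [ 0.497 -0.186]
handle_end 0.72 [152. 201.] [ 0.44  -0.187]
pan_rim 0.56 [178. 153.] [ 0.639 -0.205]
cup 0.95 [220. 295.] [0.406 0.192]
cup 0.82 [253. 326.] [0.449 0.344]
cup 0.56 [253. 372.] [0.359 0.451]
cup_rim 0.74 [236. 330.] [0.456 0.346]
cup_rim 0.7 [195. 157.] [ 0.669 -0.16 ]
cup_rim 0.69 [236. 372.] [0.376 0.441]
cup_rim 0.56 [201. 304.] [0.393 0.208]
spare_cup 0.75 [231. 331.] [0.369 0.307]
spare_cup 0.44 [193. 157.] [ 0.613 -0.237]
tin 0.87 [280. 316.] [0.549 0.374]
spatula 0.82 [143. 199.] [ 0.34  -0.306]
side [ 0.353 -0.816  0.644] [ 0.14   0.833 -0.535]
hob 0.74 [240. 325.] [ 0.637 -0.057]
pan 0.56 [267. 346.] [ 0.635 -0.202]
handle_grip 0.73 [251. 279.] [ 0.494 -0.189]
handle_end 0.72 [253. 253.] [ 0.441 -0.187]
pan_rim 0.71 [240. 351.] [ 0.637 -0.203]
pot 0.96 [200. 308.] [0.625 0.057]
cup 0.83 [196. 217.] [0.397 0.195]
cup 0.76 [170. 233.] [0.46  0.341]
cup 0.64 [158. 202.] [0.369 0.438]
cup_rim 0.92 [131. 200.] [0.368 0.449]
cup_rim 0.76 [165. 209.] [0.383 0.21 ]
cup_rim 0.6 [140. 233.] [0.466 0.354]
spare_cup 0.2 [269. 351.] [ 0.664 -0.165]
tin 0.81 [162. 260.] [0.554 0.377]
tin 0.32 [244. 326.] [ 0.636 -0.069]
spatula 0.98 [345. 211.] [ 0.342 -0.309]
spatula 0.61 [167. 234.] [0.464 0.355]
```

View pics/side1.png

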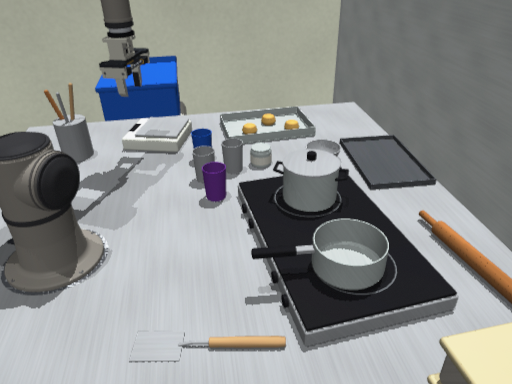

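View pics/crop.png

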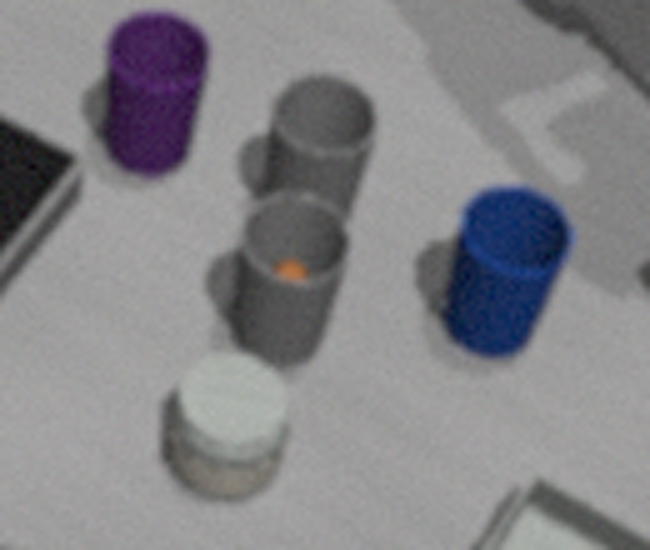

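Choice: plain steel cup with the orange walnut at about (0.458, 0.346). The alternatives are the empty spare at (218,333) behind it, purple at (208,300) and blue at (244,371). The crop confirms it. First job is the pan handle: turn and travel there.

```bash
python3 -m inch '[[[0,0,0,-0.125],[0,0,0,-0.125],[-38,-34,0,0],[-38,-34,0,0],[-38,-34,0,0],[-38,-34,0,0],[-38,-34,0,0],[-38,-34,0,0],[-38,-34,0,0],[-38,-34,0,0]]]' -1; python3 -m inch '[[[-10,-48,0,0],[-10,-48,0,0],[-10,-48,0,0],[-10,-48,0,0],[-10,-48,0,0],[-10,-48,0,0],[-10,-48,0,0],[-10,-48,0,0],[0,0,0,0]]]'
cat > at.py <<'E'
from h import *
import sys
np.set_printoptions(precision=3,suppress=True)
for lab,z in zip(sys.argv[2::2],map(float,sys.argv[3::2])):
    c=cam(sys.argv[1])
    for f in place_of(sys.argv[1],lab)[:3]: print(lab,round(f['conf'],2),np.round(f['at']),onz(c,f['at'],z)[:2])
cv2.imwrite(f"pics/{sys.argv[1]}_{observe()['time']:.2f}.png",c['img'])
s=observe(); print({k:np.round(s[k],3) for k in('time','qpos','tool_pos','tool_rot','contact_force','opening')})
E
python3 at.py wrist handle_grip .1 handle_end .1 pan_rim .115; ls -t pics|head -1
```

```text
time: 2.6
tool_pos: [0.4526, 0.1996, 0.2269]
tool_rot: [3.141, 0.0, 3.061]
contact_force: [0.6, 0.9, -0.3]
opening: 0.0917
time: 3.72
tool_pos: [0.5003, -0.1913, 0.2263]
tool_rot: [-3.141, 0.0, 3.057]
contact_force: [0.4, 1.5, -1.1]
opening: 0.0921
handle_grip 0.69 [184. 258.] [ 0.5  -0.19]
handle_end 0.96 [120. 251.] [ 0.435 -0.188]
pan_rim 0.77 [306. 253.] [ 0.636 -0.202]
{'time': np.float64(4.025), 'qpos': array([-0.501,  0.359,  1.499,  0.   ,  1.284, -1.993]), 'tool_pos': array([ 0.5  , -0.187,  0.227]), 'tool_rot': array([3.141, 0.   , 3.062]), 'contact_force': array([0.632, 0.173, 0.249]), 'opening': np.float64(0.092)}
wrist_4.03.png
```

```bash
python3 -m inch '[[[0,-3,45,0],[0,0,45,0],[0,0,30,0],[0,0,10,0],[0,0,0,0]]]'; python3 -m inch '[[[0,0,0,0],[0,0,0,0],[0,0,0,0],[0,0,0,0],[0,0,0,0],[0,0,0,0]]]' 1 15
```

```text
time: 4.65
tool_pos: [0.5003, -0.1908, 0.097]
tool_rot: [3.141, 0.0, 3.062]
contact_force: [-1.2, 0.6, 0.2]
opening: 0.092
time: 5.4
tool_pos: [0.5001, -0.1913, 0.0967]
tool_rot: [3.141, -0.0, 3.061]
contact_force: [1.1, -0.2, 0.5]
opening: 0.0365
```

```bash
python3 -m inch '[[[0,0,0,0],[0,0,0,0],[0,0,0,0],[0,0,0,0]]]'; python3 -m inch '[[[-0.2,8.2,0,0.06],[-0.2,8.2,0,0.06],[-0.2,8.2,0,0.06],[-0.2,8.2,0,0.06],[-0.2,8.2,0,0.06],[-0.2,8.2,0,0.06]]]';  python3 at.py wrist handle_end .1 pan_rim .115; python3 at.py side handle_end .1 pan_rim .115
```

```text
time: 5.9
tool_pos: [0.5, -0.1912, 0.0967]
tool_rot: [3.141, -0.0, 3.061]
contact_force: [-0.2, 0.1, -0.5]
opening: 0.0201
time: 6.65
tool_pos: [0.5125, -0.1437, 0.0967]
tool_rot: [-3.142, -0.0, 2.699]
contact_force: [-1.2, -0.6, -0.9]
opening: 0.0198
handle_end 0.84 [138. 254.] [ 0.455 -0.118]
{'time': np.float64(6.85), 'qpos': array([-0.418,  0.495,  1.679,  0.   ,  0.968, -1.549]), 'tool_pos': array([ 0.512, -0.144,  0.097]), 'tool_rot': array([ 3.141, -0.   ,  2.702]), 'contact_force': array([ 0.106,  2.222, -0.45 ]), 'opening': np.float64(0.02)}
handle_end 0.67 [234. 254.] [ 0.452 -0.127]
pan_rim 0.7 [241. 351.] [ 0.638 -0.204]
pan_rim 0.52 [239. 323.] [ 0.585 -0.188]
{'time': np.float64(7.05), 'qpos': array([-0.418,  0.495,  1.679,  0.   ,  0.968, -1.549]), 'tool_pos': array([ 0.512, -0.144,  0.097]), 'tool_rot': array([ 3.141, -0.   ,  2.701]), 'contact_force': array([0.911, 2.173, 0.273]), 'opening': np.float64(0.019)}
```

```bash
python3 -m inch '[[[-0.2,8.2,0,0.06],[-0.2,8.2,0,0.06],[-0.2,8.2,0,0.06],[-0.2,8.2,0,0.06],[-0.2,8.2,0,0.06],[-0.2,8.2,0,0.06],[-0.2,8.2,0,0.06],[0,0,0,0]]]';  python3 at.py side handle_end .1 pan_rim .115; python3 at.py scene handle_end .1 hob 0 pot .045
python3 -c "
import cv2,glob;a=cv2.imread(sorted(glob.glob('pics/side_8*'))[-1]);b=cv2.imread(sorted(glob.glob('pics/scene_8*'))[-1])
cv2.imwrite('pics/m.png',cv2.hconcat([cv2.resize(a[100:320,180:450],None,fx=1.48,fy=1.48),cv2.resize(b[130:300,80:350],None,fx=1.48,fy=1.915)]))"
```

```text
time: 8.05
tool_pos: [0.547, -0.0984, 0.0967]
tool_rot: [3.141, 0.0, 2.282]
contact_force: [0.6, 0.3, -1.0]
opening: 0.0197
pan_rim 0.58 [239. 349.] [ 0.636 -0.199]
{'time': np.float64(8.25), 'qpos': array([-0.317,  0.531,  1.612, -0.   ,  0.998, -1.027]), 'tool_pos': array([ 0.547, -0.099,  0.097]), 'tool_rot': array([3.141, 0.   , 2.281]), 'contact_force': array([ 0.114,  0.173, -2.409]), 'opening': np.float64(0.02)}
handle_end 0.71 [185. 215.] [ 0.523 -0.045]
hob 0.88 [224. 189.] [ 0.639 -0.059]
pot 0.87 [236. 222.] [0.63  0.076]
{'time': np.float64(8.55), 'qpos': array([-0.316,  0.531,  1.612, -0.   ,  0.998, -1.026]), 'tool_pos': array([ 0.547, -0.099,  0.097]), 'tool_rot': array([-3.141,  0.   ,  2.281]), 'contact_force': array([ 1.81 , -1.51 , -2.907]), 'opening': np.float64(0.02)}
```

View pics/m.png

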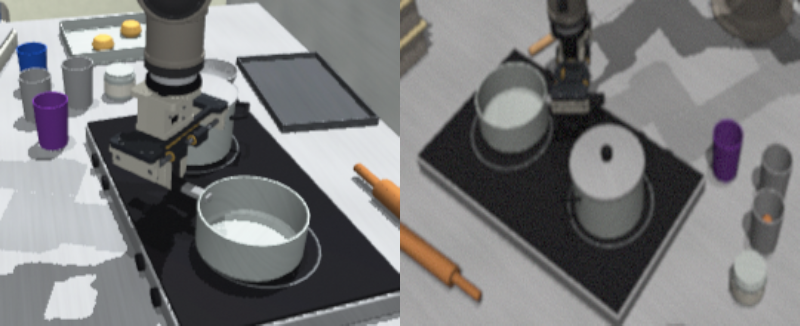

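The pan turned in place: rim still at (0.637, -0.20), handle end at about (0.507, -0.05). I'll release and lift. Then I'll find out in free space how the arm behaves past its reach, because the rows contain no tilt and I need one to pour.

```bash
python3 -m inch '[[[0,0,0,0],[0,0,0,0],[0,0,0,0],[0,0,0,0],[0,0,-5,0],[0,0,-50,0],[0,0,-50,0],[0,0,-50,0],[0,0,-50,0]]]' -1; python3 -m inch '[[[0,50,0,0],[0,50,0,0],[30,40,0,0],[40,40,0,0],[40,40,0,0],[40,40,0,0],[40,40,0,0],[0,0,0,0]]]'; python3 at.py side handle_end .1 pan_rim .115
```

```text
time: 9.68
tool_pos: [0.5464, -0.0983, 0.3039]
tool_rot: [3.141, 0.001, 2.281]
contact_force: [0.3, -0.9, 0.4]
opening: 0.0913
time: 10.68
tool_pos: [0.6494, 0.2458, 0.3011]
tool_rot: [3.142, -0.001, 2.287]
contact_force: [0.1, -0.4, -0.3]
opening: 0.0918
handle_end 0.56 [214. 269.] [ 0.5   -0.059]
{'time': np.float64(10.875), 'qpos': array([ 0.243,  0.651,  0.812, -0.   ,  1.678, -0.466]), 'tool_pos': array([0.65 , 0.24 , 0.302]), 'tool_rot': array([-3.141,  0.   ,  2.28 ]), 'contact_force': array([-0.741, -0.393,  0.368]), 'opening': np.float64(0.092)}
```

```bash
python3 -m inch '[[[-17,47,0,0],[-17,47,0,0],[-17,47,0,0]]]'; python3 -m inch '[[[-17,47,0,0],[-17,47,0,0],[0,0,0,0]]]';python3 -m inch '[[[0,0,0,0],[0,0,0,0]]]'; python3 -c "
from cell import *
print(observe()['qpos'])"
```

```text
time: 11.25
tool_pos: [0.7563, 0.2785, 0.2942]
tool_rot: [3.123, 0.007, 2.278]
contact_force: [67.7, 22.3, 68.6]
opening: 0.0918
time: 11.62
tool_pos: [0.7855, 0.2904, 0.2639]
tool_rot: [3.072, 0.026, 2.278]
contact_force: [-0.0, 0.3, -0.8]
opening: 0.0919
time: 11.88
tool_pos: [0.7852, 0.2919, 0.2674]
tool_rot: [3.067, 0.028, 2.279]
contact_force: [-0.1, 0.2, -0.1]
opening: 0.0923
[ 0.26179483  1.08229065  0.03645217  0.00786245  1.94347341 -0.44457695]
```

```bash
python3 -m inch '[[[6,-18,0,0],[7,-20,0,0],[10,-30,0,0],[10,-30,0,0],[0,0,0,0]]]'; python3 -c "
from cell import *
print(observe()['qpos'])"
```

```text
time: 12.5
tool_pos: [0.6877, 0.2531, 0.259]
tool_rot: [3.069, 0.026, 2.28]
contact_force: [1.2, -0.4, -0.5]
opening: 0.0919
[ 0.24445187  0.69339604  0.85003392  0.00869385  1.52183659 -0.46557452]
```

The tilt gained past the reach limit persists, so the commanded tilt can be changed. Plan:
- Turn the jaws to the cup's free sides.
- Relocate the cup to open space.
- Regrip it there with a tilted tool, so that a turn about tool z pours.

```bash
python3 -m inch '[[[0,0,-10,0.17],[0,0,0,0.17],[0,0,0,0.17],[0,0,0,0.17],[0,0,0,0.17],[0,0,0,0.17],[0,0,0,0.18],[0,0,0,0.18],[0,0,0,0.18],[0,0,0,0.18]]]'; python3 -m inch '[[[0,0,0,0.18],[0,0,0,0]]]'
cat > to.py <<'E'
# world TCP target -> shift in current tool axes (mm)
from h import *
import sys
np.set_printoptions(precision=3,suppress=True)
s=observe(); R=Ro.from_euler('xyz',s['tool_rot']).as_matrix()
p=np.array([float(v) for v in sys.argv[1:4]])
print('t',s['time'],'pos',np.round(s['tool_pos'],4),'q',np.round(s['qpos'],3)); print('axes\n',R)
print('shift mm',np.round(R.T@(p-s['tool_pos'])*1e3,1))
E
python3 to.py .458 .346 .2
```

```text
time: 13.75
tool_pos: [0.6904, 0.2539, 0.2685]
tool_rot: [3.127, -0.079, 0.535]
contact_force: [-0.5, 0.2, 0.2]
opening: 0.0916
time: 14.0
tool_pos: [0.6902, 0.2538, 0.2683]
tool_rot: [3.141, -0.08, 0.362]
contact_force: [0.2, 0.4, 0.2]
opening: 0.0914
t 14.0 pos [0.69  0.254 0.268] q [0.244 0.696 0.822 0.009 1.545 1.453]
axes
 [[ 0.932  0.354  0.075]
 [ 0.353 -0.935  0.028]
 [ 0.08   0.001 -0.997]]
shift mm [-189.3 -168.6   53.3]
```

```bash
python3 -m inch '[[[-31.5,-28,9,0],[-31.5,-28,9,0],[-31.5,-28,9,0],[-31.5,-28,9,0],[-31.5,-28,9,0],[-31.5,-28,9,0],[0,0,0,0]]]'; python3 at.py wrist cup_rim .095 cup 0 spare_cup 0 tin 0; python3 -c "
import cv2,glob;cv2.imwrite('pics/w.png',cv2.imread(sorted(glob.glob('pics/wrist_1*'))[-1]))"
```

```text
time: 14.88
tool_pos: [0.4555, 0.3469, 0.199]
tool_rot: [3.141, -0.077, 0.368]
contact_force: [1.0, -0.4, 1.1]
opening: 0.0916
cup_rim 0.79 [243. 142.] [0.373 0.437]
cup_rim 0.67 [303. 372.] [0.394 0.194]
cup_rim 0.57 [195. 261.] [0.46  0.345]
cup 0.92 [263. 342.] [0.393 0.197]
cup 0.87 [217. 165.] [0.37  0.442]
cup 0.83 [176. 260.] [0.466 0.345]
spare_cup 0.95 [251. 263.] [0.372 0.304]
tin 0.96 [101. 264.] [0.553 0.372]
{'time': np.float64(15.275), 'qpos': array([ 0.519,  0.412,  1.5  , -0.014,  1.153,  1.735]), 'tool_pos': array([0.458, 0.345, 0.199]), 'tool_rot': array([ 3.141, -0.078,  0.36 ]), 'contact_force': array([-0.31 , -0.57 ,  0.014]), 'opening': np.float64(0.092)}
```

View pics/w.png

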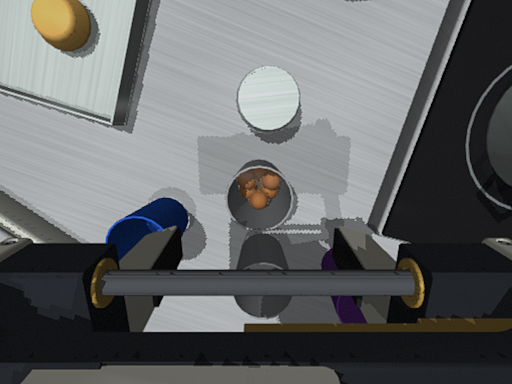

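The wrist view shows the walnut cup at (195,261), between the tin (100,265) and the spare cup (280,262). The jaws line up with its free sides. Descend and grip.

```bash
python3 -m inch '[[[-2.5,0.5,45,0],[-2.5,0,45,0],[-2.1,0,40,0],[-1,0,20,0],[-0.5,0,8,0],[0,0,0,0]]]'; python3 -m inch '[[[0,0,0,0],[0,0,0,0],[0,0,0,0],[0,0,0,0],[0,0,0,0],[0,0,0,0]]]' 1 20
```

```text
time: 16.02
tool_pos: [0.4615, 0.3464, 0.0408]
tool_rot: [3.141, -0.078, 0.361]
contact_force: [-1.0, 0.3, 0.6]
opening: 0.0916
time: 16.77
tool_pos: [0.4616, 0.3465, 0.0414]
tool_rot: [3.141, -0.079, 0.361]
contact_force: [0.5, -1.9, 6.0]
opening: 0.0649
```

```bash
python3 to.py .46 .346 .18
```

```text
t 16.775 pos [0.462 0.346 0.041] q [ 0.518  0.605  1.668 -0.018  0.791  1.74 ]
axes
 [[ 0.933  0.353  0.074]
 [ 0.352 -0.936  0.028]
 [ 0.079  0.    -0.997]]
shift mm [   9.3   -0.1 -138.3]
```

```bash
python3 -m inch '[[[0,0,0,0],[0,0,0,0],[1,0,-12,0],[2,0,-30,0],[3,0,-40,0],[4,0,-50,0],[3,0,-40,0],[0,0,0,0]]]'; python3 to.py .39 -.04 .2; python3 at.py side cup 0 spare_cup 0 tin 0
```

```text
time: 17.77
tool_pos: [0.4618, 0.3473, 0.217]
tool_rot: [-3.141, -0.084, 0.361]
contact_force: [0.7, -0.1, -3.1]
opening: 0.065
t 17.775 pos [0.462 0.347 0.217] q [ 0.519  0.4    1.466 -0.013  1.191  1.733]
axes
 [[ 0.932  0.353  0.079]
 [ 0.352 -0.936  0.031]
 [ 0.084 -0.001 -0.996]]
shift mm [-204.7  337.    -0.6]
cup 0.77 [197. 218.] [0.397 0.191]
cup 0.64 [116. 229.] [0.498 0.785]
cup 0.52 [158. 202.] [0.369 0.442]
spare_cup 0.72 [178. 203.] [0.364 0.308]
tin 0.57 [164. 258.] [0.546 0.363]
{'time': np.float64(18.075), 'qpos': array([ 0.519,  0.406,  1.472, -0.013,  1.19 ,  1.733]), 'tool_pos': array([0.46 , 0.346, 0.212]), 'tool_rot': array([ 3.141, -0.074,  0.361]), 'contact_force': array([ 0.189,  0.059, -1.441]), 'opening': np.float64(0.065)}
```

```bash
python3 -m inch '[[[-15,25,0,0],[-25.5,42,0,0],[-25.5,42,0,0],[-25.5,42,0,0],[-25.5,42,0,0],[-25.5,42,0,0],[-25.5,42,0,0],[-25.5,42,0,0],[-11,18,0,0],[0,0,0,0]]]'; python3 to.py .39 -.04 .0425
```

```text
time: 19.32
tool_pos: [0.3885, -0.042, 0.1969]
tool_rot: [-3.141, -0.077, 0.358]
contact_force: [-0.0, -0.0, -1.1]
opening: 0.0652
t 19.325 pos [ 0.389 -0.042  0.197] q [-0.346  0.086  1.954  0.058  1.044  0.839]
axes
 [[ 0.934  0.35   0.072]
 [ 0.349 -0.937  0.027]
 [ 0.077 -0.001 -0.997]]
shift mm [ -9.7  -1.2 154.1]
```

```bash
python3 -m inch '[[[-2.5,0,45,0],[-2.5,0,45,0],[-2.5,0,40,0],[-1,0,15,0],[-0.5,0,8,0],[0,0,1,0],[0,0,0,0]]]'; python3 to.py .39 -.04 .0415
```

```text
time: 20.2
tool_pos: [0.3923, -0.0398, 0.0438]
tool_rot: [3.141, -0.079, 0.361]
contact_force: [0.1, -0.1, -1.6]
opening: 0.0648
t 20.2 pos [ 0.392 -0.04   0.044] q [-0.337  0.363  2.154  0.093  0.565  0.795]
axes
 [[ 0.933  0.353  0.074]
 [ 0.352 -0.935  0.027]
 [ 0.079  0.001 -0.997]]
shift mm [-2.4 -0.6  2.1]
```

```bash
python3 -m inch '[[[0,0,2,0],[0,0,0,0]]]'; python3 -m inch '[[[0,0,0,0],[0,0,0,0],[0,0,0,0],[0,0,0,0],[2,0,-25,0],[3,0,-40,0],[4,0,-50,0],[4,0,-50,0]]]' -1; python3 -m inch '[[[0,0,0,0.17],[0,0,0,0.18],[0,0,0,0.18],[0,0,0,0.18],[0,0,0,0.18],[0,0,0,0.18],[0,0,0,0.18],[0,0,0,0.18],[0,0,0,0.18],[0,0,0,0.18]]]';  python3 -m inch '[[[0,0,0,0.18],[0,0,0,0.18],[0,0,0,0.15],[0,0,0,0]]]'; python3 to.py .39 -.04 .2;  python3 at.py side cup 0 pan_rim .115 handle_end .1
```

```text
time: 20.45
tool_pos: [0.3921, -0.0399, 0.0415]
tool_rot: [3.141, -0.078, 0.361]
contact_force: [1.1, -0.0, -1.6]
opening: 0.0651
time: 21.45
tool_pos: [0.3917, -0.0397, 0.2084]
tool_rot: [3.141, -0.078, 0.361]
contact_force: [0.2, -0.7, -0.3]
opening: 0.0919
time: 22.7
tool_pos: [0.3918, -0.0397, 0.2067]
tool_rot: [-3.066, 0.017, -1.435]
contact_force: [0.2, -0.1, 0.3]
opening: 0.0917
time: 23.2
tool_pos: [0.3892, -0.0467, 0.2061]
tool_rot: [-3.083, 0.061, -1.93]
contact_force: [-0.1, 0.5, 0.1]
opening: 0.0916
t 23.2 pos [ 0.389 -0.047  0.206] q [-0.367  0.076  1.937  0.07   1.071  3.104]
axes
 [[-0.351 -0.933  0.076]
 [-0.934  0.355  0.037]
 [-0.061 -0.058 -0.996]]
shift mm [-6.2  1.9  6.3]
cup 0.81 [251. 224.] [ 0.391 -0.051]
cup 0.81 [198. 217.] [0.396 0.184]
cup 0.57 [159. 204.] [0.374 0.429]
pan_rim 0.8 [242. 348.] [ 0.63  -0.205]
pan_rim 0.33 [162. 261.] [0.521 0.16 ]
handle_end 0.74 [162. 258.] [0.516 0.19 ]
handle_end 0.55 [211. 270.] [ 0.503 -0.049]
{'time': np.float64(23.5), 'qpos': array([-0.366,  0.076,  1.937,  0.07 ,  1.071,  3.105]), 'tool_pos': array([ 0.389, -0.046,  0.206]), 'tool_rot': array([-3.083,  0.061, -1.93 ]), 'contact_force': array([ 0.024, -0.983,  0.282]), 'opening': np.float64(0.092)}
```

Cup placed at about (0.392, -0.045) and j6 is at its limit. Now test whether more +turn brings j4 in and tilts the tool.

```bash
python3 -m inch '[[[0,0,0,0.18],[0,0,0,0.18],[0,0,0,0.18],[0,0,0,0]]]'; python3 to.py .39 -.04 .2
```

```text
time: 24.0
tool_pos: [0.3382, -0.1184, 0.1868]
tool_rot: [-3.135, 0.203, -2.391]
contact_force: [-0.6, -0.4, -0.7]
opening: 0.0922
t 24.0 pos [ 0.338 -0.118  0.187] q [-0.738  0.034  2.061  0.235  1.035  3.105]
axes
 [[-0.716 -0.681  0.151]
 [-0.668  0.732  0.133]
 [-0.201 -0.006 -0.98 ]]
shift mm [-92.1  22.    5.3]
```

```bash
python3 -m inch '[[[-45,8,0,0.18],[-45,8,0,0.18],[-45,8,0,0.18],[-45,8,0,0.18],[0,0,0,0]]]'; python3 to.py .39 -.04 .2
```

```text
time: 24.62
tool_pos: [0.3413, -0.0972, 0.1282]
tool_rot: [2.936, 0.428, -3.005]
contact_force: [0.5, 0.6, -0.3]
opening: 0.0919
t 24.625 pos [ 0.341 -0.097  0.128] q [-0.949  0.113  2.3    0.659  0.836  3.105]
axes
 [[-0.901 -0.218  0.374]
 [-0.124  0.958  0.258]
 [-0.415  0.186 -0.891]]
shift mm [-80.8  57.5 -30.9]
```

```bash
python3 -m inch '[[[-33,28,-24,0.18],[-28,33,-24,0.18],[-22,37,-24,0.18],[0,0,0,0]]]'; python3 to.py .39 -.06 .2
```

```text
time: 25.12
tool_pos: [0.3163, -0.0464, 0.118]
tool_rot: [2.663, 0.432, 2.737]
contact_force: [0.1, -0.5, -1.2]
opening: 0.0918
t 25.125 pos [ 0.316 -0.046  0.118] q [-1.12   0.079  2.548  0.958  0.809  3.105]
axes
 [[-0.835  0.172  0.523]
 [ 0.357  0.892  0.277]
 [-0.419  0.418 -0.806]]
shift mm [-100.8   34.9  -31.3]
```

```bash
python3 -m inch '[[[-20,20,-40,0],[-20,20,-40,0],[-20,15,-20,0],[0,0,0,0]]]'; python3 to.py .39 -.06 .2
```

```text
time: 25.62
tool_pos: [0.2806, -0.0631, 0.1839]
tool_rot: [2.635, 0.516, 2.739]
contact_force: [0.1, 0.6, -0.1]
opening: 0.0919
t 25.625 pos [ 0.281 -0.063  0.184] q [-1.459 -0.159  2.497  0.725  1.185  3.104]
axes
 [[-0.801  0.122  0.587]
 [ 0.34   0.898  0.278]
 [-0.493  0.422 -0.761]]
shift mm [-94.5  22.9  52.8]
```

```bash
python3 -m inch '[[[-45,3,3,0],[-45,3,3,0],[-45,3,3,0],[0,0,0,0]]]'; python3 to.py .4 -.1 .25
```

```text
time: 26.12
tool_pos: [0.3625, -0.1065, 0.1891]
tool_rot: [2.598, 0.593, 2.742]
contact_force: [-0.1, 0.4, -0.7]
opening: 0.0918
t 26.125 pos [ 0.362 -0.106  0.189] q [-1.204  0.047  2.364  0.949  1.046  3.105]
axes
 [[-0.764  0.067  0.642]
 [ 0.323  0.901  0.29 ]
 [-0.559  0.429 -0.71 ]]
shift mm [-60.6  34.4 -17.3]
```

```bash
python3 -m inch '[[[-45,20,-25,0.1],[-42,24,-25,0.1],[-38,28,-25,0.1],[0,0,0,0]]]'; python3 to.py .4 -.1 .25
```

```text
time: 26.62
tool_pos: [0.3548, -0.1206, 0.2083]
tool_rot: [2.366, 0.575, 2.436]
contact_force: [0.5, 0.5, 0.5]
opening: 0.0918
t 26.625 pos [ 0.355 -0.121  0.208] q [-1.389  0.065  2.42   1.027  1.171  3.105]
axes
 [[-0.639  0.173  0.75 ]
 [ 0.544  0.79   0.281]
 [-0.544  0.588 -0.599]]
shift mm [-40.3  48.7  14.7]
```

```bash
python3 -m inch '[[[0,0,0,-0.164],[0,0,0,-0.164],[0,0,0,-0.164],[0,0,0,-0.164],[0,0,0,-0.164],[0,0,0,0]]]'; python3 at.py side cup_rim .095 cup 0;python3 at.py scene cup_rim .095 cup 0; python3 to.py .324 -.071 .12;python3 -c "
import cv2,glob;cv2.imwrite('pics/m2.png',cv2.hconcat([cv2.imread(sorted(glob.glob('pics/%s_2*'%n))[-1])[:,:390] for n in('side','scene')]))"
```

```text
time: 27.38
tool_pos: [0.3553, -0.1205, 0.2086]
tool_rot: [3.137, 0.928, -2.788]
contact_force: [-0.4, 0.1, 0.1]
opening: 0.0918
cup_rim 0.84 [133. 200.] [0.37  0.429]
cup_rim 0.64 [167. 214.] [0.395 0.194]
cup_rim 0.63 [241. 348.] [ 0.643 -0.181]
cup 0.86 [248. 222.] [ 0.388 -0.037]
cup 0.61 [160. 201.] [0.363 0.43 ]
cup 0.6 [197. 217.] [0.395 0.189]
{'time': np.float64(27.575), 'qpos': array([-1.388,  0.065,  2.42 ,  1.028,  1.172,  2.287]), 'tool_pos': array([ 0.355, -0.121,  0.209]), 'tool_rot': array([ 3.135,  0.929, -2.791]), 'contact_force': array([-0.275, -0.242, -0.379]), 'opening': np.float64(0.092)}
cup_rim 0.96 [235. 371.] [0.374 0.436]
cup_rim 0.9 [163. 244.] [ 0.384 -0.045]
cup_rim 0.8 [199. 305.] [0.383 0.206]
cup 0.75 [218. 300.] [0.387 0.199]
cup 0.73 [256. 369.] [0.374 0.45 ]
cup 0.62 [183. 242.] [ 0.391 -0.048]
{'time': np.float64(27.775), 'qpos': array([-1.388,  0.065,  2.42 ,  1.028,  1.172,  2.285]), 'tool_pos': array([ 0.355, -0.121,  0.209]), 'tool_rot': array([ 3.136,  0.93 , -2.79 ]), 'contact_force': array([ 0.402,  0.379, -0.303]), 'opening': np.float64(0.092)}
t 27.775 pos [ 0.355 -0.121  0.209] q [-1.388  0.065  2.42   1.028  1.172  2.285]
axes
 [[-0.561 -0.348  0.751]
 [-0.206  0.937  0.281]
 [-0.801  0.003 -0.598]]
shift mm [78.4 57.4 43.7]
```

View pics/m2.png

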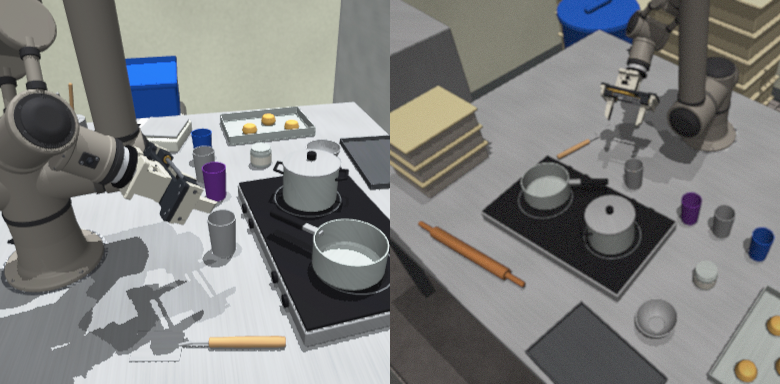

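The view shows the pan handle fully over the hob, the cup standing alone at about (0.390, -0.044), and the gripper tilted 53° beside it. Move to pre-grasp.

```bash
python3 -m inch '[[[26,19,14.5,0],[26,19,14.5,0],[26,19,14.5,0],[0,0,0,0]]]'; python3 to.py .404 -.039 .044
```

```text
time: 28.28
tool_pos: [0.3243, -0.0721, 0.1201]
tool_rot: [3.126, 0.931, -2.8]
contact_force: [-0.1, 1.0, 0.4]
opening: 0.092
t 28.275 pos [ 0.324 -0.072  0.12 ] q [-1.516  0.388  2.697  1.226  0.95   1.648]
axes
 [[-0.562 -0.346  0.751]
 [-0.2    0.938  0.283]
 [-0.802  0.009 -0.597]]
shift mm [  9.6   2.7 114.6]
```

```bash
python3 -m inch '[[[0,1,25,0],[0,1,25,0],[0,0,0,0]]]'; python3 to.py .404 -.039 .044
```

```text
time: 28.65
tool_pos: [0.3631, -0.0564, 0.0923]
tool_rot: [3.132, 0.93, -2.789]
contact_force: [-0.0, 1.2, -0.3]
opening: 0.0919
t 28.65 pos [ 0.363 -0.056  0.092] q [-1.275  0.549  2.7    1.583  0.927  1.444]
axes
 [[-0.561 -0.352  0.749]
 [-0.206  0.936  0.285]
 [-0.802  0.006 -0.598]]
shift mm [12.2  1.7 64.5]
```

```bash
python3 -m inch '[[[0,0.5,20,0],[0,0.5,20,0],[0,0,0,0]]]'; python3 to.py .404 -.039 .044
```

```text
time: 29.02
tool_pos: [0.3925, -0.0451, 0.0688]
tool_rot: [3.135, 0.931, -2.788]
contact_force: [0.3, -0.3, 0.1]
opening: 0.0917
t 29.025 pos [ 0.393 -0.045  0.069] q [-1.104  0.666  2.68   1.821  0.967  1.328]
axes
 [[-0.56  -0.351  0.75 ]
 [-0.207  0.936  0.284]
 [-0.802  0.004 -0.597]]
shift mm [12.2  1.6 25.1]
```

Feasible and improving (j3 2.68). Finish the approach and close.

```bash
python3 -m inch '[[[4,0.5,12,0],[5,0.5,12,0],[0,0,0,0]]]'; python3 -m inch '[[[0,0,0,0],[0,0,0,0],[0,0,0,0],[0,0,0,0],[0,0,0,0],[0,0,0,0],[0,0,0,0]]]' 1 25;python3 to.py .404 -.039 .1; python3 at.py side cup_rim .095; python3 -c "
import cv2,glob;cv2.imwrite('pics/m3.png',cv2.resize(cv2.imread(sorted(glob.glob('pics/side_3*'))[-1])[150:330,90:330],None,fx=3,fy=3))"
```

```text
time: 29.4
tool_pos: [0.4048, -0.0399, 0.0472]
tool_rot: [3.135, 0.931, -2.79]
contact_force: [-0.3, -0.7, 0.8]
opening: 0.0918
time: 30.28
tool_pos: [0.4049, -0.0394, 0.0468]
tool_rot: [3.136, 0.93, -2.789]
contact_force: [-1.0, 0.7, 5.5]
opening: 0.0631
t 30.275 pos [ 0.405 -0.039  0.047] q [-1.032  0.772  2.67   1.948  1.014  1.225]
axes
 [[-0.561 -0.35   0.75 ]
 [-0.207  0.937  0.283]
 [-0.802  0.003 -0.598]]
shift mm [-42.2   0.9 -32.4]
cup_rim 0.93 [213. 222.] [ 0.395 -0.03 ]
cup_rim 0.67 [165. 212.] [0.391 0.209]
cup_rim 0.53 [133. 200.] [0.369 0.43 ]
{'time': np.float64(30.375), 'qpos': array([-1.032,  0.772,  2.67 ,  1.948,  1.014,  1.225]), 'tool_pos': array([ 0.405, -0.039,  0.047]), 'tool_rot': array([ 3.136,  0.93 , -2.789]), 'contact_force': array([-1.307,  1.425,  5.859]), 'opening': np.float64(0.064)}
```

View pics/m3.png

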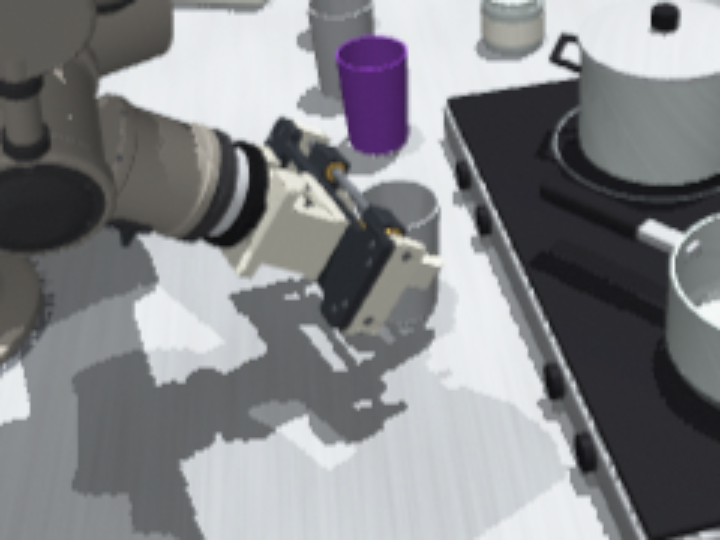

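Cup gripped upright with its mouth free. Lift.

```bash
python3 -m inch '[[[-12,0,-9,0],[-26,0,-20,0],[-33,0,-25,0],[-33,0,-25,0],[-33,0,-25,0],[-28,0,-20,0],[0,0,0,0]]]'; python3 to.py .707 -.198 .25; python3 at.py side cup_rim .3
```

```text
time: 31.25
tool_pos: [0.4057, -0.0414, 0.2447]
tool_rot: [-3.138, 0.935, -2.78]
contact_force: [0.3, 0.2, -1.9]
opening: 0.0631
t 31.25 pos [ 0.406 -0.041  0.245] q [-1.038 -0.096  2.418  1.168  1.038  2.557]
axes
 [[-0.555 -0.351  0.754]
 [-0.21   0.936  0.281]
 [-0.805 -0.002 -0.594]]
shift mm [-138.6 -252.5  179.9]
cup_rim 0.6 [135. 215.] [ 0.392 -0.05 ]
cup_rim 0.6 [133. 199.] [ 0.361 -0.033]
{'time': np.float64(31.35), 'qpos': array([-1.038, -0.091,  2.422,  1.169,  1.037,  2.554]), 'tool_pos': array([ 0.405, -0.04 ,  0.242]), 'tool_rot': array([ 3.134,  0.934, -2.789]), 'contact_force': array([ 0.018,  0.522, -2.464]), 'opening': np.float64(0.063)}
```

```bash
python3 -m inch '[[[-10,-20,14,0],[-17,-31,22,0],[-17,-31,22,0],[-17,-31,22,0],[-10,-20,14,0],[0,0,0,0]]]'; python3 to.py .707 -.198 .25
```

```text
time: 32.1
tool_pos: [0.5628, -0.1241, 0.2405]
tool_rot: [3.127, 0.931, -2.794]
contact_force: [-0.6, -0.2, -2.0]
opening: 0.0634
t 32.1 pos [ 0.563 -0.124  0.24 ] q [-0.784  0.249  2.034  1.258  0.878  2.696]
axes
 [[-0.561 -0.351  0.749]
 [-0.203  0.936  0.287]
 [-0.803  0.009 -0.597]]
shift mm [ -73.5 -119.8   81.2]
```

```bash
python3 -m inch '[[[-14,-26,18,0],[-20,-33,22,0],[-20,-33,22,0],[-12,-20,14,0],[0,0,0,0]]]'; python3 to.py .707 -.198 .195
```

```text
time: 32.72
tool_pos: [0.6955, -0.1936, 0.2481]
tool_rot: [3.129, 0.932, -2.793]
contact_force: [-0.5, -0.2, -3.0]
opening: 0.0632
t 32.725 pos [ 0.696 -0.194  0.248] q [-0.7    0.475  1.637  1.154  0.875  2.934]
axes
 [[-0.56  -0.352  0.75 ]
 [-0.204  0.936  0.287]
 [-0.803  0.008 -0.596]]
shift mm [37.1 -8.6 39. ]
```

```bash
python3 -m inch '[[[12,-3,13,0],[13,-3,13,0],[8,-2,9,0],[0,0,0,-0.16],[0,0,0,-0.17],[0,0,0,-0.17],[0,0,0,-0.17],[0,0,0,-0.17],[0,0,0,-0.17],[0,0,0,-0.1]]]'; python3 to.py .707 -.198 .195; python3 at.py side cup_rim .2 pan_rim .115; python3 at.py scene cup_rim .2 pan_rim .115; python3 -c "
import cv2,glob;a=cv2.imread(sorted(glob.glob('pics/side_3*'))[-1]);b=cv2.imread(sorted(glob.glob('pics/scene_3*'))[-1])
cv2.imwrite('pics/m4.png',cv2.hconcat([a[70:330,230:490],b[70:330,50:310]]))"
```

```text
time: 33.98
tool_pos: [0.7055, -0.1973, 0.203]
tool_rot: [-2.262, 0.368, -1.497]
contact_force: [-0.1, 1.0, -2.2]
opening: 0.0638
t 33.975 pos [ 0.706 -0.197  0.203] q [-0.693  0.55   1.654  1.233  0.835  1.706]
axes
 [[ 0.069 -0.657  0.751]
 [-0.93   0.229  0.286]
 [-0.36  -0.719 -0.595]]
shift mm [3.6 4.6 5.6]
cup_rim 0.8 [134. 201.] [0.369 0.185]
cup_rim 0.8 [164. 212.] [0.382 0.016]
cup_rim 0.68 [179. 371.] [ 0.705 -0.115]
pan_rim 0.57 [243. 349.] [ 0.631 -0.211]
pan_rim 0.39 [176. 204.] [0.365 0.115]
{'time': np.float64(34.175), 'qpos': array([-0.693,  0.55 ,  1.653,  1.233,  0.835,  1.713]), 'tool_pos': array([ 0.706, -0.198,  0.203]), 'tool_rot': array([-2.263,  0.373, -1.501]), 'contact_force': array([-0.006, -0.446, -2.88 ]), 'opening': np.float64(0.063)}
cup_rim 0.74 [199. 301.] [0.472 0.242]
cup_rim 0.7 [236. 373.] [0.456 0.466]
pan_rim 0.81 [180. 154.] [ 0.643 -0.198]
{'time': np.float64(34.375), 'qpos': array([-0.693,  0.55 ,  1.652,  1.233,  0.835,  1.712]), 'tool_pos': array([ 0.706, -0.198,  0.204]), 'tool_rot': array([-2.263,  0.371, -1.5  ]), 'contact_force': array([ 0.25 ,  0.1  , -2.099]), 'opening': np.float64(0.063)}
```

View pics/m4.png

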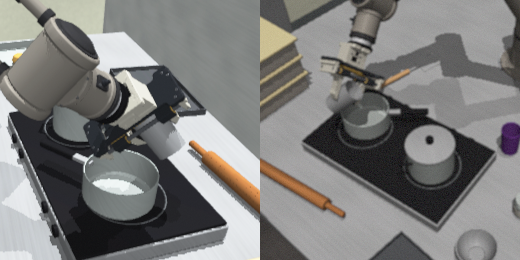

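```bash
python3 -m inch '[[[0,0,0,-0.14],[0,0,0,-0.15],[0,0,0,-0.15],[0,0,0,-0.15],[0,0,0,-0.15],[0,0,0,-0.15],[0,0,0,-0.15],[0,0,0,-0.15],[0,0,0,-0.15],[0,0,0,-0.15]]]';  python3 -m inch '[[[0,0,0,-0.15],[0,0,0,-0.15],[0,0,0,-0.15],[0,0,0,-0.15],[0,0,0,0],[0,0,0,0],[0,0,0,0],[0,0,0,0],[0,0,0,0]]]'; python3 to.py .7 -.2 .2; python3 at.py scene pan_rim .115 nut0_center .065;python3 at.py wrist pan_rim .115 nut0_center .065; python3 -c "
import cv2,glob;a=cv2.imread(sorted(glob.glob('pics/wrist_3*'))[-1]);b=cv2.imread(sorted(glob.glob('pics/scene_3*'))[-1])
cv2.imwrite('pics/m5.png',cv2.hconcat([cv2.resize(a,(400,300)),cv2.resize(b[100:250,80:280],(400,300))]))"
```

```text
time: 35.62
tool_pos: [0.7064, -0.1978, 0.2039]
tool_rot: [-2.532, -0.76, -0.431]
contact_force: [0.4, -0.9, -2.5]
opening: 0.063
time: 36.75
tool_pos: [0.7064, -0.1978, 0.2039]
tool_rot: [3.071, -0.932, 0.45]
contact_force: [-0.5, -0.0, -1.5]
opening: 0.0629
t 36.75 pos [ 0.706 -0.198  0.204] q [-0.693  0.55   1.652  1.233  0.835 -0.379]
axes
 [[ 0.537  0.383  0.752]
 [ 0.259 -0.923  0.285]
 [ 0.803  0.042 -0.594]]
shift mm [-7.1 -0.6 -3.1]
pan_rim 0.79 [182. 156.] [ 0.643 -0.187]
pan_rim 0.57 [187. 176.] [ 0.617 -0.122]
{'time': np.float64(36.95), 'qpos': array([-0.693,  0.55 ,  1.652,  1.233,  0.835, -0.379]), 'tool_pos': array([ 0.706, -0.198,  0.204]), 'tool_rot': array([ 3.071, -0.932,  0.45 ]), 'contact_force': array([-0.055, -0.475, -1.5  ]), 'opening': np.float64(0.063)}
{'time': np.float64(37.15), 'qpos': array([-0.693,  0.55 ,  1.652,  1.233,  0.835, -0.379]), 'tool_pos': array([ 0.706, -0.198,  0.204]), 'tool_rot': array([ 3.07 , -0.932,  0.451]), 'contact_force': array([ 0.262,  0.221, -1.663]), 'opening': np.float64(0.063)}
```

View pics/m5.png

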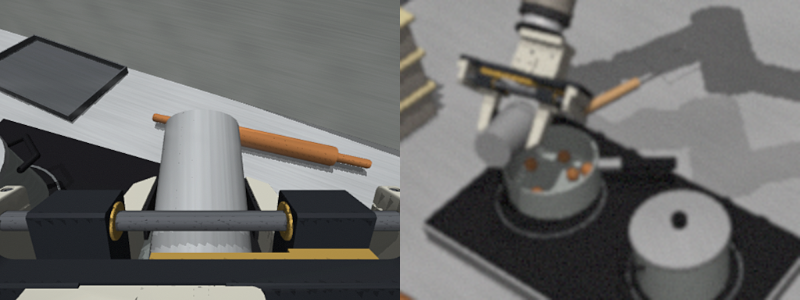

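```bash
python3 -m inch '[[[0,0,0,0],[0,0,0,0],[24,2,-18,0],[40,2,-30,0],[40,2,-30,0],[24,0,-18,0],[0,0,0,0]]]'; python3 to.py .7 -.2 .2; python3 at.py scene nut0_center .065; python3 at.py side nut0_center .065; python3 -c "
import cv2,glob;a=cv2.imread(sorted(glob.glob('pics/side_3*'))[-1]);b=cv2.imread(sorted(glob.glob('pics/scene_3*'))[-1])
cv2.imwrite('pics/m6.png',cv2.hconcat([cv2.resize(a[190:310,290:410],(400,400)),cv2.resize(b[140:230,110:200],(400,400))]))"
```

```text
time: 38.02
tool_pos: [0.7055, -0.1976, 0.3671]
tool_rot: [3.062, -0.935, 0.458]
contact_force: [-0.9, -0.3, -2.4]
opening: 0.0637
t 38.025 pos [ 0.706 -0.198  0.367] q [-0.694  0.375  1.445  0.974  1.009  0.043]
axes
 [[ 0.533  0.383  0.755]
 [ 0.263 -0.922  0.283]
 [ 0.805  0.047 -0.592]]
shift mm [-138.    -7.8   94.1]
{'time': np.float64(38.125), 'qpos': array([-0.694,  0.379,  1.449,  0.974,  1.009,  0.042]), 'tool_pos': array([ 0.705, -0.197,  0.362]), 'tool_rot': array([ 3.073, -0.931,  0.449]), 'contact_force': array([ 0.749,  0.596, -2.733]), 'opening': np.float64(0.063)}
nut0_center 0.4 [257. 364.] [ 0.673 -0.201]
{'time': np.float64(38.225), 'qpos': array([-0.694,  0.38 ,  1.45 ,  0.974,  1.009,  0.042]), 'tool_pos': array([ 0.705, -0.197,  0.361]), 'tool_rot': array([ 3.076, -0.93 ,  0.446]), 'contact_force': array([-0.743, -0.864, -2.01 ]), 'opening': np.float64(0.063)}
```

View pics/m6.png

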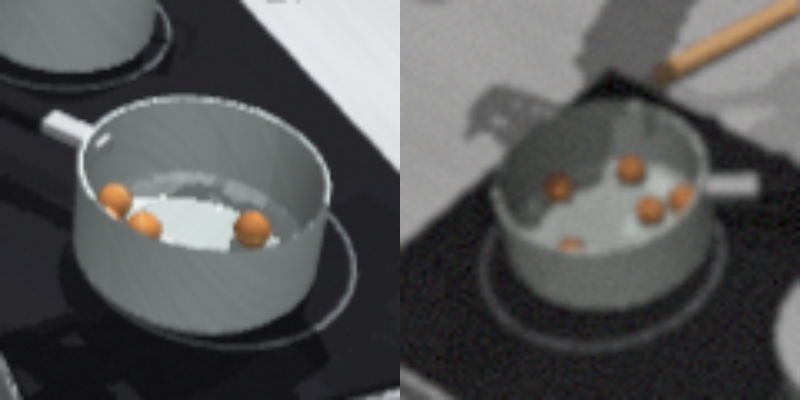

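```bash
cat > nuts.py <<'E'
from h import *
np.set_printoptions(precision=3,suppress=True)
for n in("scene","side","wrist"):
    c=cam(n); cv2.imwrite(f"pics/n_{n}.png",c['img'])
    m=cv2.inRange(cv2.cvtColor(c['img'],cv2.COLOR_BGR2HSV),(5,120,60),(18,255,255))
    k,_,st,ce=cv2.connectedComponentsWithStats(m)
    for i in range(1,k):
        if st[i,4]>=4: p=onz(c,ce[i][::-1],.0615); print(n,st[i,4],np.round(ce[i][::-1]),p[:2],'r',round(float(np.hypot(*(p[:2]-[.637,-.203]))),3))
E
python3 nuts.py
```

```text
scene 113 [152. 485.] [-0.231  0.551] r 1.15
scene 19 [178. 162.] [ 0.588 -0.231] r 0.056
scene 20 [182. 145.] [ 0.637 -0.258] r 0.055
scene 12 [184. 173.] [ 0.585 -0.181] r 0.056
scene 21 [187. 166.] [ 0.608 -0.188] r 0.032
scene 1100 [254.  81.] [ 0.948 -0.184] r 0.311
scene 21 [318. 388.] [0.557 0.602] r 0.809
scene 95 [328. 384.] [0.589 0.608] r 0.813
scene 72 [367. 391.] [0.669 0.672] r 0.876
scene 12 [359. 400.] [0.638 0.678] r 0.881
scene 124 [371. 354.] [0.737 0.608] r 0.817
scene 4 [366. 406.] [0.645 0.701] r 0.904
scene 17 [375. 401.] [0.671 0.701] r 0.904
side 110 [104.  53.] [-0.196  0.913] r 1.392
side 1742 [257. 472.] [ 0.894 -0.239] r 0.26
side 63 [250. 324.] [ 0.6   -0.159] r 0.058
side 44 [257. 333.] [ 0.611 -0.185] r 0.032
side 81 [258. 365.] [ 0.675 -0.203] r 0.038
wrist 734 [233. 353.] [ 0.931 -0.303] r 0.311
```

```bash
python3 -c "
import cv2
a=cv2.imread('pics/n_side.png');b=cv2.imread('pics/n_scene.png')
cv2.imwrite('pics/m7.png',cv2.hconcat([cv2.resize(a[20:320,220:480],(400,462)),cv2.resize(b[40:300,70:295],(400,462))]))"
```

```text
(no output)
```

View pics/m7.png

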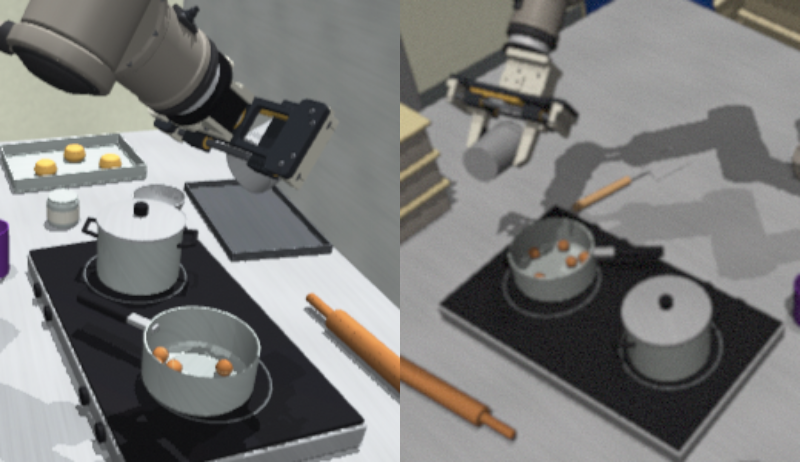

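Run:
```python
from h import *
c=cam("scene"); d=cam("side")
print(np.round(proj(c,[.675,-.203,.0615])), np.round(proj(c,[.6,-.159,.0615])))
print(onz(c,(195,148),.068)[:2])
for p in([.588,-.231],[.637,-.258],[.665,-.215]): print(p,np.round(proj(d,p+[.0615])))
m=cv2.inRange(cv2.cvtColor(c['img'],cv2.COLOR_BGR2HSV),(4,100,40),(20,255,255))[160:215,125:195]
ys,xs=np.nonzero(m); print(sorted(zip(ys+160,xs+125)))
```

```text
[197. 148.] [190. 174.]
[ 0.67289344 -0.20183476]
[0.588, -0.231] [273. 329.]
[0.637, -0.258] [279. 358.]
[0.665, -0.215] [263. 363.]
[(np.int64(175), np.int64(161)), (np.int64(175), np.int64(162)), (np.int64(175), np.int64(163)), (np.int64(176), np.int64(160)), (np.int64(176), np.int64(161)), (np.int64(176), np.int64(162)), (np.int64(176), np.int64(163)), (np.int64(177), np.int64(159)), (np.int64(177), np.int64(160)), (np.int64(177), np.int64(161)), (np.int64(177), np.int64(162)), (np.int64(177), np.int64(163)), (np.int64(177), np.int64(164)), (np.int64(178), np.int64(159)), (np.int64(178), np.int64(160)), (np.int64(178), np.int64(161)), (np.int64(178), np.int64(162)), (np.int64(178), np.int64(163)), (np.int64(178), np.int64(164)), (np.int64(179), np.int64(145)), (np.int64(179), np.int64(160)), (np.int64(179), np.int64(161)), (np.int64(179), np.int64(162)), (np.int64(179), np.int64(163)), (np.int64(179), np.int64(164)), (np.int64(180), np.int64(144)), (np.int64(180), np.int64(145)), (np.int64(180), np.int64(146)), (np.int64(180), np.int64(147)), (np.int64(180), np.int64(160)), (np.i
[... 1502 characters left out ...]
.int64(186), np.int64(167)), (np.int64(186), np.int64(168)), (np.int64(186), np.int64(171)), (np.int64(186), np.int64(172)), (np.int64(186), np.int64(173)), (np.int64(187), np.int64(164)), (np.int64(187), np.int64(165)), (np.int64(187), np.int64(166)), (np.int64(187), np.int64(167)), (np.int64(187), np.int64(168)), (np.int64(188), np.int64(164)), (np.int64(188), np.int64(165)), (np.int64(188), np.int64(166)), (np.int64(188), np.int64(167)), (np.int64(188), np.int64(168)), (np.int64(189), np.int64(165)), (np.int64(189), np.int64(166)), (np.int64(189), np.int64(167)), (np.int64(194), np.int64(147)), (np.int64(194), np.int64(148)), (np.int64(195), np.int64(147)), (np.int64(195), np.int64(148))]
```

```bash
python3 - <<'E'
from h import *
c=cam("scene"); d=cam("side")
def tri(a,b):
    (e1,d1),(e2,d2)=ray(c,a),ray(d,b)
    t=np.linalg.lstsq(np.c_[d1,-d2],e2-e1,rcond=None)[0]; p,q=e1+d1*t[0],e2+d2*t[1]
    print(np.round((p+q)/2,3),'gap',round(float(np.linalg.norm(p-q)),4))
tri((184.5,173.3),(251,323.5)); tri((187,166),(257,333)); tri((195.5,148),(258,365))
h=cv2.cvtColor(d['img'],cv2.COLOR_BGR2HSV); m=cv2.inRange(h,(4,100,40),(20,255,255))[235:275,312:380]
for r in m[5:32]: print(''.join('#' if v else '.' for v in r))
E
python3 - <<'E'
from cell import *
import numpy as np
print(np.mean([observe()['contact_force'] for _ in range(30)],axis=0))
E
```

```text
[ 0.592 -0.172  0.07 ] gap 0.0038
[ 0.61  -0.187  0.063] gap 0.0011
[ 0.673 -0.204  0.064] gap 0.0015
....................................................................
....................................................................
....................................................................
....................................................................
....................................................................
..........###.......................................................
.........#######....................................................
........#########...................................................
........#########...................................................
........#########...................................................
........#########...................................................
.........########...................................................
..........######....................................................
...........#####....................................###.............
.............##...#####.........
[... 202 characters left out ...]
.....................###########.........
..................########......................###########.........
....................######.......................##########.........
......................####.......................##########.........
.................................................#########..........
..................................................#######...........
....................................................####............
....................................................................
....................................................................
....................................................................
[ 0.06965521  0.01320565 -2.12287813]
```

Run:
```python
from h import *
for n in("scene","wrist"):
    c=cam(n); s=observe(); R=Ro.from_euler('xyz',s['tool_rot']).as_matrix()
    g=np.array(s['tool_pos'])-.0188*R[:,2]
    for t in (90,100,106,112):   # cup tilt hypotheses, rotating about jaw axis
        h=np.array([-R[0,2],-R[1,2]]); h/=np.linalg.norm(h); a=np.radians(t)
        u=np.array([h[0]*np.sin(a),h[1]*np.sin(a),np.cos(a)])
        print(n,t,'foot',np.round(proj(c,g-.058*u),1),'rim',np.round(proj(c,g+.037*u),1))
    cv2.imwrite(f'pics/z_{n}.png',c['img'])
a=cv2.imread('pics/z_scene.png')[95:155,95:165];b=cv2.imread('pics/z_wrist.png')
cv2.imwrite('pics/m8.png',cv2.hconcat([cv2.resize(a,(420,360),interpolation=cv2.INTER_CUBIC),cv2.resize(b,(380,360))]))
```

```text
scene 90 foot [136.5 114. ] rim [114.9 131.5]
scene 100 foot [133.4 113.4] rim [116.9 131.8]
scene 106 foot [131.4 113.2] rim [118.1 131.9]
scene 112 foot [129.2 113.1] rim [119.4 132. ]
wrist 90 foot [175.7 260.4] rim [332.7 255.1]
wrist 100 foot [166.7 261.2] rim [333.9 254.7]
wrist 106 foot [162.  261.6] rim [333.5 254.5]
wrist 112 foot [158.  262.1] rim [332.1 254.3]
```

View pics/m8.png

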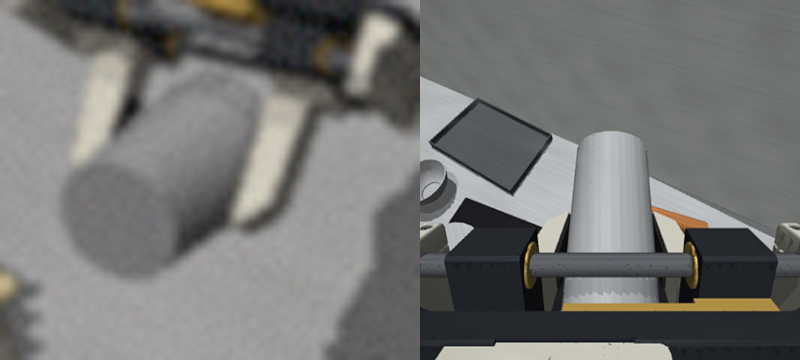

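Run:
```python
from h import *
P=dict(A=[.588,-.231],B=[.637,-.258],C=[.585,-.181],D=[.610,-.187],E=[.674,-.203],F=[.600,-.159])
c={n:cam(n) for n in("scene","side")}
for k,p in P.items():
    p=np.array(p+[.0615])
    for n,v in c.items():
        for dz in(0,.008):
            px=proj(v,p+[0,0,dz]); q=onz(v,px,.115); 
            print(k,n,'+%d'%(dz*1e3),np.round(px),'r at rim %.3f'%np.hypot(*(q[:2]-[.638,-.203])), 'vis' if np.hypot(*(q[:2]-[.638,-.203]))<.072 else 'HID')
```

```text
A scene +0 [178. 161.] r at rim 0.025 vis
A scene +8 [176. 161.] r at rim 0.025 vis
A side +0 [273. 329.] r at rim 0.109 HID
A side +8 [270. 330.] r at rim 0.101 HID
B scene +0 [182. 145.] r at rim 0.029 vis
B scene +8 [180. 145.] r at rim 0.029 vis
B side +0 [279. 358.] r at rim 0.110 HID
B side +8 [276. 358.] r at rim 0.102 HID
C scene +0 [184. 173.] r at rim 0.067 vis
C scene +8 [182. 172.] r at rim 0.063 vis
C side +0 [257. 321.] r at rim 0.083 HID
C side +8 [254. 321.] r at rim 0.077 HID
D scene +0 [188. 166.] r at rim 0.057 vis
D scene +8 [186. 166.] r at rim 0.051 vis
D side +0 [257. 333.] r at rim 0.066 vis
D side +8 [254. 333.] r at rim 0.059 vis
E scene +0 [196. 148.] r at rim 0.076 HID
E scene +8 [195. 147.] r at rim 0.069 vis
E side +0 [259. 365.] r at rim 0.057 vis
E side +8 [256. 365.] r at rim 0.050 vis
F scene +0 [190. 174.] r at rim 0.084 HID
F scene +8 [188. 174.] r at rim 0.079 HID
F side +0 [249. 324.] r at rim 0.063 vis
F side +8 [247. 324.] r at rim 0.058 vis
```

The six nuts reconcile. A, B and C show in the scene view, F shows only in the side view, and D and E show in both. The geometry predicts C hidden from the side camera and F hidden from the scene camera, so all six are in the pan. Now bring the empty cup back.

```bash
python3 to.py .45 -.06 .3 | tail -1
```

```text
shift mm [-152.5 -227.3 -114.7]
```

```bash
python3 -m inch '[[[-18,-28,-14,0],[-27,-40,-20,0],[-27,-40,-20,0],[-27,-40,-20,0],[-27,-40,-20,0],[-18,-28,-14,0],[-8,-11,-6,0],[0,0,0,0]]]'; python3 -m inch '[[[0,0,0,0.17],[0,0,0,0.18],[0,0,0,0.18],[0,0,0,0.18],[0,0,0,0.18],[0,0,0,0.18],[0,0,0,0.18],[0,0,0,0.18],[0,0,0,0.18],[0,0,0,0.18]]]';python3 -m inch '[[[0,0,0,0.18],[0,0,0,0.18],[0,0,0,0.18],[0,0,0,0.18],[0,0,0,0.18],[0,0,0,0.18],[0,0,0,0.18],[0,0,0,0.13],[0,0,0,0]]]'; python3 to.py .405 -.04 .15
```

```text
time: 39.78
tool_pos: [0.4511, -0.0606, 0.3006]
tool_rot: [3.068, -0.933, 0.452]
contact_force: [1.3, -0.9, -1.7]
opening: 0.0633
time: 41.02
tool_pos: [0.4522, -0.0613, 0.3007]
tool_rot: [-2.214, 0.137, -1.312]
contact_force: [0.6, 0.5, -1.8]
opening: 0.0631
time: 42.15
tool_pos: [0.4519, -0.061, 0.3005]
tool_rot: [-3.119, 0.934, -2.752]
contact_force: [0.4, 1.1, -1.3]
opening: 0.0632
t 42.15 pos [ 0.452 -0.061  0.3  ] q [-0.916 -0.1    2.218  1.106  1.038  2.804]
axes
 [[-0.55  -0.363  0.752]
 [-0.225  0.932  0.284]
 [-0.804 -0.013 -0.594]]
shift mm [142.1  38.5  60.1]
```

```bash
python3 -m inch '[[[25,7,11,0.02],[35,9.5,15,0],[35,9.5,15,0],[30,8,12,0],[15,3,6,0],[0,0,0,0]]]'; python3 to.py .405 -.04 .055; python3 at.py side cup 0.1 cup_rim .2
```

```text
time: 42.9
tool_pos: [0.4045, -0.0385, 0.1516]
tool_rot: [3.132, 0.933, -2.791]
contact_force: [-0.7, -0.9, -0.4]
opening: 0.0635
t 42.9 pos [ 0.405 -0.038  0.152] q [-1.035  0.234  2.58   1.494  0.917  1.989]
axes
 [[-0.559 -0.351  0.751]
 [-0.205  0.936  0.285]
 [-0.804  0.006 -0.595]]
shift mm [77.7 -2.1 57.4]
cup 0.8 [160. 200.] [0.36  0.236]
cup 0.64 [211. 223.] [ 0.397 -0.028]
cup_rim 0.89 [133. 203.] [0.373 0.189]
cup_rim 0.71 [174. 219.] [ 0.395 -0.033]
cup_rim 0.54 [165. 209.] [0.376 0.011]
{'time': np.float64(43.1), 'qpos': array([-1.034,  0.229,  2.579,  1.493,  0.918,  1.991]), 'tool_pos': array([ 0.405, -0.038,  0.153]), 'tool_rot': array([ 3.139,  0.935, -2.784]), 'contact_force': array([-0.059,  0.027, -2.008]), 'opening': np.float64(0.063)}
```

```bash
python3 -m inch '[[[20,0,15,0],[28,-1,20,0],[22,-1,16,0],[8,0,6,0],[0,0,0,0]]]'; python3 to.py .405 -.04 .047
```

```text
time: 43.72
tool_pos: [0.4048, -0.0399, 0.0554]
tool_rot: [3.134, 0.934, -2.789]
contact_force: [0.6, -0.5, -0.4]
opening: 0.0633
t 43.725 pos [ 0.405 -0.04   0.055] q [-1.039  0.731  2.667  1.913  1.     1.274]
axes
 [[-0.558 -0.351  0.752]
 [-0.205  0.936  0.285]
 [-0.804  0.005 -0.594]]
shift mm [ 6.7 -0.2  5.1]
```

```bash
python3 -m inch '[[[2.5,0,2,0],[2.5,0,2,0],[1.5,0,1,0],[0,0,0,0]]]'; python3 -m inch '[[[0,0,0,0],[0,0,0,0],[0,0,0,0],[0,0,0,0],[0,0,0,0],[0,0,0,0]]]' -1; python3 at.py side cup 0 cup_rim .095
```

```text
time: 44.22
tool_pos: [0.4045, -0.0394, 0.0477]
tool_rot: [3.134, 0.934, -2.789]
contact_force: [-0.8, -0.2, -2.0]
opening: 0.0635
time: 44.98
tool_pos: [0.4045, -0.0393, 0.0476]
tool_rot: [3.134, 0.934, -2.789]
contact_force: [-0.5, 0.1, -0.7]
opening: 0.0915
cup 0.96 [246. 222.] [ 0.388 -0.029]
cup 0.77 [196. 214.] [0.389 0.194]
cup 0.69 [158. 203.] [0.369 0.44 ]
cup_rim 0.81 [215. 219.] [ 0.388 -0.035]
cup_rim 0.81 [165. 213.] [0.393 0.208]
cup_rim 0.55 [132. 202.] [0.376 0.436]
{'time': np.float64(45.175), 'qpos': array([-1.038,  0.774,  2.671,  1.941,  1.016,  1.223]), 'tool_pos': array([ 0.404, -0.039,  0.048]), 'tool_rot': array([ 3.134,  0.934, -2.789]), 'contact_force': array([ 0.524,  0.302, -0.155]), 'opening': np.float64(0.092)}
```

```bash
python3 -m inch '[[[-4,0,-10,0],[-8,0,-18,0],[-8,0,-18,0],[-8,0,-18,0],[-8,0,-18,0],[-25,0,-20,0],[0,0,0,0],[0,0,0,0]]]'; python3 nuts.py | grep 'r 0.0'; python3 at.py scene cup 0 cup_rim .095 handle_end .1 pan_rim .115 hob 0; python3 at.py side cup 0 cup_rim .095 handle_end .1 pan_rim .115 pot .045 spare_cup 0 tin 0 spatula 0
```

```text
time: 46.18
tool_pos: [0.3618, -0.0558, 0.157]
tool_rot: [3.136, 0.934, -2.787]
contact_force: [0.4, -0.4, -0.4]
opening: 0.092
scene 21 [178. 161.] [ 0.588 -0.231] r 0.056
scene 25 [182. 145.] [ 0.636 -0.259] r 0.056
scene 13 [184. 173.] [ 0.584 -0.182] r 0.057
scene 21 [187. 166.] [ 0.608 -0.188] r 0.032
side 58 [249. 324.] [ 0.6   -0.159] r 0.058
side 40 [257. 333.] [ 0.612 -0.185] r 0.031
side 79 [258. 365.] [ 0.675 -0.203] r 0.038
cup 0.92 [216. 298.] [0.388 0.19 ]
cup 0.86 [184. 244.] [ 0.388 -0.04 ]
cup 0.81 [255. 370.] [0.368 0.451]
cup_rim 0.88 [198. 302.] [0.387 0.198]
cup_rim 0.75 [164. 245.] [ 0.389 -0.037]
cup_rim 0.7 [232. 372.] [0.364 0.431]
handle_end 0.7 [184. 218.] [ 0.515 -0.042]
pan_rim 0.84 [178. 154.] [ 0.635 -0.205]
pan_rim 0.26 [164. 244.] [ 0.404 -0.024]
hob 0.84 [222. 189.] [ 0.631 -0.067]
{'time': np.float64(46.825), 'qpos': array([-1.285,  0.188,  2.62 ,  1.265,  0.999,  1.976]), 'tool_pos': array([ 0.362, -0.056,  0.157]), 'tool_rot': array([ 3.134,  0.934, -2.789]), 'contact_force': array([ 0.11 , -0.737,  0.091]), 'opening': np.float64(0.092)}
cup 0.61 
[... 223 characters left out ...]
end 0.92 [212. 265.] [ 0.492 -0.05 ]
pan_rim 0.65 [240. 348.] [ 0.632 -0.201]
pan_rim 0.54 [244. 326.] [ 0.586 -0.205]
pan_rim 0.34 [343. 207.] [ 0.338 -0.395]
pot 0.57 [196. 311.] [0.639 0.076]
spare_cup 0.82 [176. 206.] [0.374 0.315]
spare_cup 0.73 [240. 350.] [ 0.698 -0.067]
spare_cup 0.72 [224. 294.] [0.58  0.023]
tin 0.82 [163. 258.] [0.546 0.366]
spatula 0.74 [251. 225.] [ 0.393 -0.051]
spatula 0.57 [342. 207.] [ 0.335 -0.302]
{'time': np.float64(47.625), 'qpos': array([-1.285,  0.188,  2.62 ,  1.265,  0.999,  1.976]), 'tool_pos': array([ 0.362, -0.056,  0.157]), 'tool_rot': array([ 3.134,  0.934, -2.789]), 'contact_force': array([ 0.125,  0.327, -0.324]), 'opening': np.float64(0.092)}
```

Everything is consistent: cup upright and still, nuts unchanged in the pan, other items unmoved. Hand in.

```bash
python3 -c "
from cell import *
print(hand_in())"
```

```text
the job is handed in; nothing more can be done
None
```

I turned the pan's handle in over the hob, poured the walnuts into the pan and stood the empty cup upright on the worktop. I handed in at about 48 s of the 72 s allowed; no verdict was reported.

**How it was done**
- I gripped the handle and swung it about 45° about the pan's axis.
- I moved the cup to open worktop. The rows have no tilt command, so I tilted the tool about 53° by driving it against its reach and wrist limits. I then regripped the cup and turned it about the tool axis to pour.
- The cup now stands where I moved it, near (0.39, -0.04), not between the spare cup and the tin.

**Last checks**
- **Pan:** the rim is within about 5 mm of its start at (0.637, -0.203). The handle end is at about (0.50, -0.05), inside the hob's front edge by roughly 25 mm and well clear of the pot.
- **Cup:** its foot and rim positions agree within about 5 mm, so it is upright.
- **Other items:** the tin and spatula were found within about 1 cm of their starts in the last pictures. The spare cup (side view, several candidates) agrees to a similar degree. The pot's side-view readings differ by about 24 mm (0.057 before, 0.076 after in y), which I put down to detector scatter because nothing touched it.

**Weak points**
- **Nut count:** no single picture shows all six nuts. I count six by combining the scene and side views: one nut is hidden from the scene camera and others from the side camera, as the geometry predicts. The force readings were too noisy to confirm that the cup is empty.
- **Joint 3:** it touched both ends of its range. It read 0.036 against the listed 0.04 at one end, and 2.700 at the other.
- **Wrist force:** there was one brief spike of about 100 N against the 120 N limit, during the first out-of-reach trial.

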